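# Move the large gel cassette from the draining rack to the soaking trough

## Robot

A 6-joint arm with a two-finger parallel gripper is mounted at the origin on the work surface. World frame = base frame: x ahead of the robot, y to its left, z up, the work surface at z = 0. Lengths are in m, angles in rad, forces in N, time in s.
With the tool pointing down it reaches from about 0.3 to 0.875 m from the base axis. Payload 6.4 kg.
Tool frame: the origin (TCP) lies at the very end of the fingers, on their centre line; the grasp point (between the pads) lies 19 mm behind it (ctrl.grip_point_offset is the distance from the TCP to the grasp point, in m); z points along the fingers, y is the line along which they close (so a half turn about z gives the same grasp; the last joint's range is limited). The gripper opens to 85 mm and grips with 20 to 120 N. Pads are 22 mm wide; open, the fingers measure 114 mm over their backs; the gripper's body (76 mm by 85 mm) begins 54 mm behind the grasp point. The pads swing forward as they close: fully open they stand 13 mm farther back than shut.
Start: joints at [-1.407, 0.181, 1.607, -0, 1.354, -0.206], TCP at [0.208, -0.536, 0.231] pointing down, gripper open.
Joint ranges: [-2.99, 2.99], [-0.89, 2.07], [0.3, 2.58], [-1.14, 4.28], [0, 2.63], [-3.12, 3.12]. Speed limits (rad/s): [2.57, 2.57, 3.01, 3.14, 3.14, 3.14].

## Interface

Orientations are given as a rotation vector (axis times angle).
In Python, from bench import ctrl gives the robot as it stands.
- The arm moves only by the shell command python3 -m jog 'ROWS' [FORCE]. ROWS is text: rows parted by semicolons, each of 7 numbers parted by spaces: the shift along the world's x, y, z each as a share of 200 mm, from -1 to 1, then the turn, a rotation vector about the world's x, y, z each as a share of pi rad, from -1 to 1, then the closure, from 0 (fully open) to 1 (shut). A call has 1 to 8 rows; each row is the pose to reach, as a shift and turn from the pose commanded when the call began, turning the shorter way round; what a row does not reach only later rows make up. A row lasts 1/10 s, in which the tool goes at most 50 mm and 8.59 degrees, less where a joint would pass 70% of its speed; a pose out of reach is approached as far as the arm can. A call with a number of a shift or a turn outside -1 to 1 is refused whole. A call with a gripper value outside its range is refused whole. The fingers move at their own pace and stop on an object; FORCE is the grip in N (left out, the last holds). Time passes only in rows, so rows that repeat a pose let the fingers close. It gives the time, the measured TCP pose, the force, the opening and the grip force at its end, in the units of the state.
- ctrl.state(): the state, without advancing time (a new reading comes with each control period).
- ctrl.camera(name): name is "scene" or "top" or "wrist"; returns a dict with "color" (384x512x3 uint8, blue, green, red), "depth" (384x512 float32, m along the optical axis (not along the pixel's ray), 0 where there is no reading), "camera_matrix" (3x3 intrinsics, pixels), "rvec" (rotation vector, rad) and "tvec" (3), from world to camera coordinates, as OpenCV has them; the wrist camera has in their place "hand_eye" (4x4, takes a point from camera to tool coordinates, whose origin is the TCP and whose axes are the flange's). Camera axes: x right, y down, z forward; pixel columns grow to the right and rows downward; lengths in m; the calibration is good to about 2 mm. A picture is of the moment at which its call begins: read the wrist's pose just before it.
- ctrl.sign_off(): hands the job in; it is judged then, once.
The state is a dict: "time_s": time; "joints": joint angles; "dq": joint speeds; "joint_efforts": joint torques, N m; "tool_pos": TCP position; "eef_rot": TCP orientation; "wrist_force": force on the tool from outside, world axes, zero at the start; "ft_torque": the same for the moment, N m; "grip_width": finger opening in m; "grasp_force": force on a finger pad.
Only numpy, scipy, OpenCV 4.12 (cv2) and the standard library are available. Lean on these libraries where they do the work, as an engineer would, in place of code of your own. Each camera call takes 0.05 s, during which the arm holds its last target. There are 200 camera calls.

## Task

Slide the large gel cassette straight up out of its slot in the draining rack, carry it upright to the steel soaking trough and lower it in on its bottom edge, all the way to the trough's floor before you let go. Leave it standing or leaning in the trough, and leave the two small cassettes where they are in the rack.

Things in the scene. Friction and masses are not known exactly. Their poses are not given: they have to be found in the camera images.
- large_cassette: Large gel cassette: flat upright plate, grey frame, greenish pane; 10 mm thick (x axis), 100 mm wide (y), 120 mm tall (z, up), 0.13 kg. Origin: middle of its bottom edge. Stands loosely in one of 3 slots of a white rack fixed to the bench; slots run along its y, 14 mm wide, 30 mm deep, floor 8 mm above the bench. Its top 45 mm stand free above the small ones: pinch across the thickness.
- small_cassette_1: Small gel cassette of the same make, 10 mm thick (x), 84 mm wide (y), 75 mm tall (z), in another slot of the same rack; the slots are 55 mm apart along x. Origin: middle of its bottom edge. To be left alone.
- small_cassette_2: The other small gel cassette, same size and axes, in the remaining slot. To be left alone.
- trough: Open steel soaking trough, fixed to the bench, empty. Outside 50 mm (x axis) by 150 mm (y) by 70 mm high; walls and floor 5 mm thick, so inside 40 by 140 mm, 65 mm deep. Origin: centre of its underside, z up. The cassette goes in with its width along the trough's y, its top staying above the rim.
There are look-alikes about, which are no part of the job. Leave any blue or purple look-alike of the trough alone.

How it is judged:
By the outcome, as a careful person would: the job done as asked, in the order asked, and still so for the second after the job is handed in, with the robot touching nothing.
It also fails if it takes over 45 s, if anything falls off the work surface, if the arm or the gripper's body presses on something with over 40 N, if the wrist force passes 120 N, or if a joint passes its speed limit or range.

## Working session

There is one attempt and no reset: what is moved stays moved. The work goes in short steps, Python scripts to look and compute and a shell command to move; the robot and the scene stay as the last step left them, time stands still between calls to the robot, and variables do not carry over. Pictures are saved under pics/ and viewed, at most 10 in all, crops included, and the job is handed in when it is done.

```bash
mkdir -p pics; cat > h.py <<'E'
import numpy as np, cv2
from bench import ctrl
from scipy.spatial.transform import Rotation as R
def grab(n):
    s=ctrl.state(); c=ctrl.camera(n)
    if 'hand_eye' in c:
        T=np.eye(4); T[:3,:3]=R.from_rotvec(s['eef_rot']).as_matrix(); T[:3,3]=s['tool_pos']
        M=T@np.array(c['hand_eye'])
    else:
        M=np.eye(4); r=cv2.Rodrigues(np.array(c['rvec'],float))[0]; M[:3,:3]=r.T; M[:3,3]=-r.T@np.array(c['tvec']).ravel()
    c['M']=M; return c
def cloud(c):
    K=np.array(c['camera_matrix']); d=c['depth']; v,u=np.mgrid[:d.shape[0],:d.shape[1]]
    P=np.stack([(u-K[0,2])/K[0,0]*d,(v-K[1,2])/K[1,1]*d,d],-1)
    W=P@c['M'][:3,:3].T+c['M'][:3,3]; W[d==0]=np.nan; return W
def ray(c,u,v,z):
    K=np.array(c['camera_matrix']); r=c['M'][:3,:3]@np.array([(u-K[0,2])/K[0,0],(v-K[1,2])/K[1,1],1]); o=c['M'][:3,3]
    return o+r*(z-o[2])/r[2]
E
python3 - <<'E'
from h import *
import pickle
a=grab('top');b=grab('scene')
pickle.dump((a,b),open('v0.pkl','wb'))
cv2.imwrite('pics/top0.png',a['color']);cv2.imwrite('pics/scene0.png',b['color'])
s=ctrl.state();print(s['time_s'],s['tool_pos'],s['eef_rot'],s['grip_width'])
print(a['M'][:3,3],b['M'][:3,3])
E
```

```text
0.1 [ 0.20775644 -0.5356287   0.23047723] [-3.08649957e+00 -5.77281014e-01 -1.63645900e-05] 0.08538883406105705
[ 0.43670898 -0.09975651  0.90187546] [ 0.97651073 -0.74612226  0.58121941]
```

View pics/top0.png

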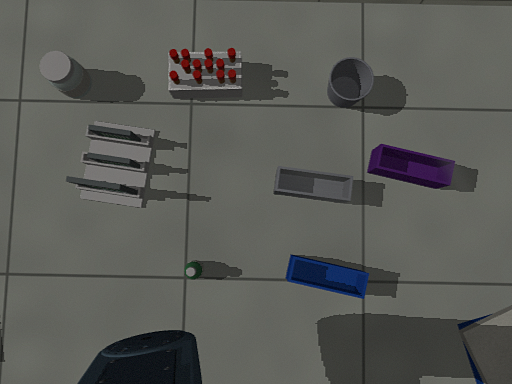

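View pics/scene0.png

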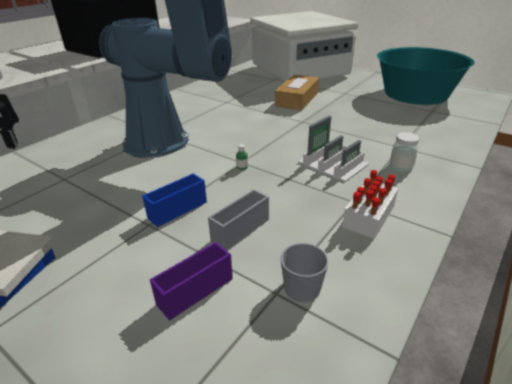

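The top view shows the rack at about (115,165). The large cassette is its lowest plate, running (67,181)–(140,190), with the two small ones at (115,132) and (112,160). There are three trough shapes: grey steel at (313,184), blue at (327,276) and purple at (410,166). The grey one fits "steel"; blue and purple are excluded by the text. I'll confirm this with a crop and measure.

```bash
python3 - <<'E'
from h import *
import pickle
a,b=pickle.load(open('v0.pkl','rb'))
def rect(n,W,box,zlo,zhi):
    m=np.zeros(W.shape[:2],bool);x0,y0,x1,y1=box;m[y0:y1,x0:x1]=1
    m&=(W[...,2]>zlo)&(W[...,2]<zhi); p=W[m]
    r=cv2.minAreaRect(p[:,:2].astype(np.float32)*1000)
    print(n,len(p),'z',np.percentile(p[:,2],[5,50,95]).round(4),'rect mm',np.round(r[0],1),np.round(r[1],1),round(r[2],1))
A=cloud(a);B=cloud(b)
rect('large top',A,(50,105,170,215),.11,.15)
rect('large scn',B,(290,105,340,170),.10,.15)
rect('small top',A,(70,115,165,145),.07,.1)
rect('small2 top',A,(70,147,165,172),.07,.1)
rect('rack top',A,(70,115,165,212),.025,.045)
rect('trough top',A,(265,155,362,210),.06,.08)
rect('trough scn',B,(200,185,278,250),.06,.08)
rect('trough floor',A,(265,155,362,210),.002,.012)
c=np.hstack([cv2.resize(a['color'][100:220,50:170],(400,400)),cv2.resize(a['color'][130:230,263:363],(400,400))])
cv2.imwrite('pics/crop.png',c)
E
```

```text
large top 335 z [0.1183 0.1275 0.1296] rect mm [520.5 202.7] [100.4  10.1] 82.5
large scn 229 z [0.1014 0.1184 0.1292] rect mm [520.  203.2] [106.1  13.5] 82.9
small top 271 z [0.0728 0.082  0.0842] rect mm [630.3 194.5] [85.8 10.8] 82.6
small2 top 257 z [0.0741 0.0821 0.0847] rect mm [574.6 192.5] [84.9 10.6] 82.5
rack top 938 z [0.0271 0.0366 0.0408] rect mm [575.3 199.6] [133.3 132.1] 82.6
trough top 591 z [0.0628 0.0689 0.0715] rect mm [ 535.1 -210.3] [150.3  50.7] 83.4
trough scn 758 z [0.0609 0.0684 0.0718] rect mm [ 532.6 -222. ] [160.3 259.5] 44.0
trough floor 1167 z [0.0022 0.0044 0.0077] rect mm [ 545.1 -218.2] [115.9 205. ] 1.2
```

View pics/crop.png

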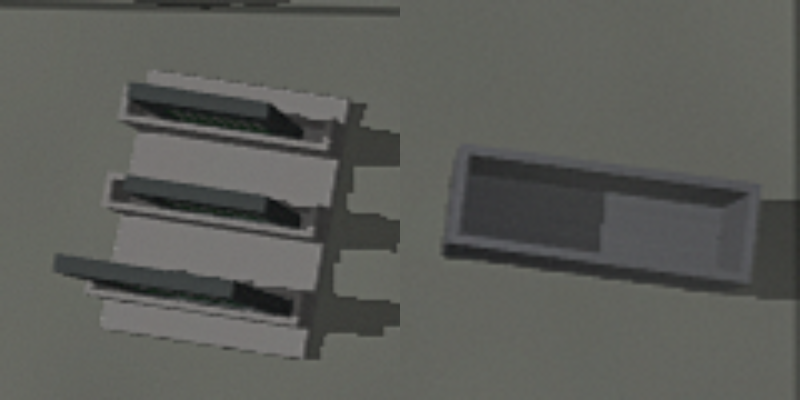

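The crop shows the large plate in the lowest slot (its top overhangs left), both small ones behind it, and the empty grey steel trough on the right. The heights fit: large top 0.128, small tops 0.083, rim 0.069. So do the sizes: 100x10 and 150x50. I'll move towards the rack now.

```bash
python3 -m jog '0.4 1 0.1 0 0 0.34 0;0.4 1 0.1 0 0 0.34 0;0.4 1 0.1 0 0 0.34 0;0.4 1 0.1 0 0 0.34 0;0.4 1 0.1 0 0 0.34 0;0.4 1 0.1 0 0 0.34 0;0.4 1 0.1 0 0 0.34 0;0.4 1 0.1 0 0 0.34 0' 40
python3 -m jog '0.4 1 0 0 0 0 0;0.4 1 0 0 0 0 0;0.4 1 0 0 0 0 0;0.4 1 0 0 0 0 0;0.4 1 0 0 0 0 0;0.4 1 0 0 0 0 0'
python3 -m jog '0.4 1 0 0 0 0 0.4;0.4 1 0 0 0 0 0.4;0.4 1 0 0 0 0 0.4;0.4 1 0 0 0 0 0.4;0.4 1 0 0 0 0 0.4;0.4 1 0 0 0 0 0.4'
```

```text
time_s: 0.9
tool_pos: [0.2879, -0.3357, 0.2511]
eef_rot: [-2.361, -2.072, -0.0]
wrist_force: [0.1, 0.4, -0.4]
grip_width: 0.0855
grasp_force: 0.0
time_s: 1.5
tool_pos: [0.3683, -0.1341, 0.2511]
eef_rot: [-2.363, -2.07, -0.001]
wrist_force: [-0.3, -0.2, 0.2]
grip_width: 0.0858
grasp_force: 0.0
time_s: 2.1
tool_pos: [0.4483, 0.0647, 0.2509]
eef_rot: [-2.363, -2.069, 0.001]
wrist_force: [0.4, -0.8, -0.4]
grip_width: 0.0507
grasp_force: 0.0
```

```bash
python3 -m jog '0.36 0.69 0 0 0 0 0.45;0.36 0.69 0 0 0 0 0.45;0.36 0.69 0 0 0 0 0.45;0.36 0.69 0 0 0 0 0.45;0.36 0.69 0 0 0 0 0.45;0.36 0.69 0 0 0 0 0.45'
python3 - <<'E'
from h import *
a=grab('wrist');cv2.imwrite('pics/w1.png',a['color'])
W=cloud(a)
for lo,hi in((.115,.14),(.075,.09)):
    m=((W[...,2]>lo)&(W[...,2]<hi)).astype(np.uint8)
    n,l,st,_=cv2.connectedComponentsWithStats(m)
    for i in range(1,n):
        if st[i,4]<200: continue
        p=W[l==i]; r=cv2.minAreaRect(p[:,:2].astype(np.float32)*1000)
        print(lo,st[i],np.percentile(p[:,2],[5,50,95]).round(4),np.round(r[0],1),np.round(r[1],1),round(r[2],1))
E
```

```text
time_s: 2.7
tool_pos: [0.5197, 0.1997, 0.2509]
eef_rot: [-2.367, -2.066, 0.002]
wrist_force: [-0.4, -0.1, -0.5]
grip_width: 0.0466
grasp_force: 0.0
0.115 [ 252  127   11  108 1138] [0.1278 0.129  0.1301] [518.9 203.7] [100.1   9.2] 82.4
0.075 [446   6  40  73 829] [0.0753 0.0787 0.0892] [735.5 298.8] [35.  64.2] 8.3
0.075 [352 127  19  80 975] [0.0774 0.0838 0.0852] [628.7 194.9] [84.1 11.1] 82.8
0.075 [303 136  14  78 844] [0.0783 0.0839 0.0851] [573.4 193.7] [83.3 10.5] 82.5
0.075 [473 284  19  34 248] [0.0763 0.0842 0.0895] [762.6  11.1] [14.1 48.3] 1.4
```

View pics/w1.png

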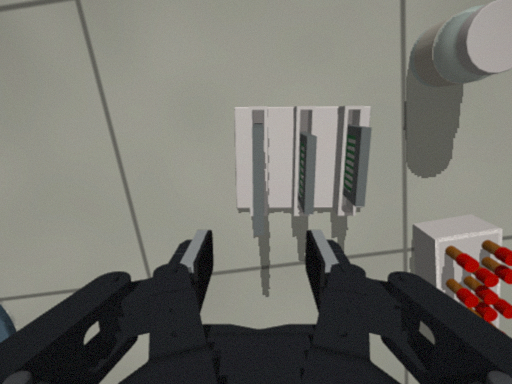

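The plate stands edge-on at (258,180), centred between the fingers, with the small cassettes at (307,175) and (357,165). Both views agree on the large cassette: about (0.5195, 0.203), yaw 82.4°, top 0.129.

```bash
python3 -m jog '0 0.015 -0.2 0 0 0 0.45;0 0.015 -0.4 0 0 0 0.45;0 0.015 -0.55 0 0 0 0.45;0 0.015 -0.7 0 0 0 0.45;0 0.015 -0.8 0 0 0 0.45;0 0.015 -0.8 0 0 0 0.45'
python3 -m jog '0 0 0 0 0 0 0.7;0 0 0 0 0 0 0.85;0 0 0 0 0 0 1;0 0 0 0 0 0 1;0 0 0 0 0 0 1;0 0 0 0 0 0 1;0 0 0 0 0 0 1;0 0 0 0 0 0 1' 40
```

```text
time_s: 3.35
tool_pos: [0.5173, 0.2027, 0.0886]
eef_rot: [-2.364, -2.064, 0.008]
wrist_force: [-0.3, -0.3, 0.7]
grip_width: 0.0468
grasp_force: 0.0
time_s: 4.15
tool_pos: [0.5211, 0.2048, 0.0933]
eef_rot: [2.362, 2.068, 0.004]
wrist_force: [-1.1, -1.5, 7.1]
grip_width: 0.0095
grasp_force: 41.1
```

```bash
python3 -m jog '0 0 0.05 0 0 0 1;0 0 0.1 0 0 0 1;0 0 0.15 0 0 0 1;0 0 0.2 0 0 0 1;0 0 0.25 0 0 0 1;0 0 0.3 0 0 0 1' 50
python3 -m jog '0 0 0.1 0 0 0 1;0 0 0.25 0 0 0 1;0 0 0.4 0 0 0 1;0 0 0.5 0 0 0 1;0 0 0.5 0 0 0 1;0 0 0.5 0 0 0 1'
python3 - <<'E'
from h import *
import pickle
a=grab('top');b=grab('scene');w=grab('wrist');pickle.dump((a,b,w),open('v1.pkl','wb'))
cv2.imwrite('pics/lift.png',np.vstack([np.hstack([b['color'][60:260,240:440],a['color'][90:290,30:230]]),np.zeros((1,400,3),np.uint8)]).repeat(2,0).repeat(2,1)[:400])
E
```

```text
time_s: 4.75
tool_pos: [0.5199, 0.2049, 0.1523]
eef_rot: [2.364, 2.069, 0.0]
wrist_force: [0.4, -0.7, -1.7]
grip_width: 0.0092
grasp_force: 48.6
time_s: 5.35
tool_pos: [0.5197, 0.2048, 0.2511]
eef_rot: [2.364, 2.069, 0.0]
wrist_force: [0.7, -0.1, -2.4]
grip_width: 0.0088
grasp_force: 49.0
```

View pics/lift.png

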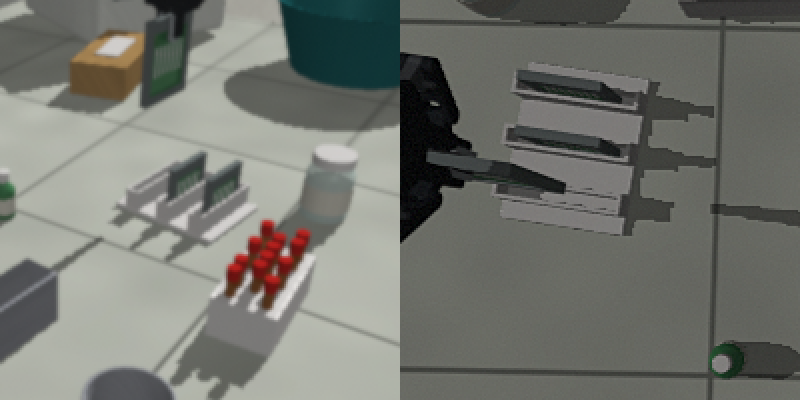

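The scene crop shows the large cassette hanging upright in the gripper (left half, about (165,60)), both small cassettes still in their slots, and the lowest slot empty. Next I carry it towards the trough and look from close by.

```bash
python3 -m jog '0 -0.2 0 0 0 0 1;0 -0.4 0 0 0 0 1;0 -0.6 0 0 0 0 1;0 -0.8 0 0 0 0 1;0 -1 0 0 0 0 1;0 -1 0 0 0 0 1'
python3 -m jog '0.01 -0.2 0 0 0 0 1;0.03 -0.4 0 0 0 0 1;0.05 -0.6 0 0 0 0 1;0.07 -0.8 0 0 0 0 1;0.075 -0.95 0 0 0 0 1;0.075 -1 0 0 0 0 1;0.075 -1 0 0 0 0 1'
python3 - <<'E'
from h import *
s=ctrl.state();print(s['tool_pos'])
for n in('wrist','top','scene'):
    c=grab(n);W=cloud(c);cv2.imwrite(f'pics/{n}2.png',c['color'])
    d=W[...,:2]-s['tool_pos'][:2]
    near=np.hypot(d[...,0],d[...,1])<.13
    for k,lo,hi in(('rim',.063,.076),('plate',.12,.215)):
        m=near&(W[...,2]>lo)&(W[...,2]<hi); p=W[m]
        if len(p)<30: print(n,k,len(p));continue
        r=cv2.minAreaRect(p[:,:2].astype(np.float32)*1000)
        print(n,k,len(p),np.percentile(p[:,2],[1,50,99]).round(4),np.round(r[0],1),np.round(r[1],1),round(r[2],1))
E
```

```text
time_s: 6.1
tool_pos: [0.5193, 0.0006, 0.2499]
eef_rot: [-2.369, -2.063, 0.004]
wrist_force: [0.5, -0.1, -2.1]
grip_width: 0.0094
grasp_force: 48.9
time_s: 6.8
tool_pos: [0.5344, -0.1955, 0.25]
eef_rot: [-2.364, -2.065, 0.001]
wrist_force: [-0.7, 0.2, -1.7]
grip_width: 0.0092
grasp_force: 48.8
[ 0.53439512 -0.19549969  0.2500399 ]
wrist rim 1291 [0.0647 0.0709 0.0727] [ 534.9 -197.6] [125.8  49.9] 83.4
wrist plate 90 [0.17   0.1956 0.2108] [ 540.6 -147.1] [ 0.3 10.1] 82.6
top rim 288 [0.0633 0.069  0.0721] [ 533.9 -210.1] [149.9  49.8] 82.7
top plate 168 [0.1644 0.1824 0.2143] [ 530.6 -194.7] [99.9  8.7] 77.5
scene rim 540 [0.0631 0.0692 0.0725] [ 533.4 -210.6] [152.8  53.2] 83.0
scene plate 757 [0.1667 0.1905 0.2146] [ 534.2 -195.6] [103.1  12.9] 81.9
```

View pics/wrist2.png

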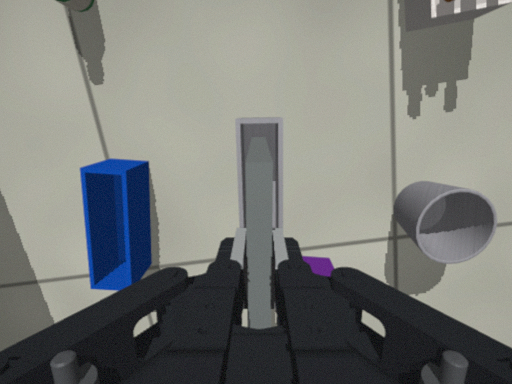

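View pics/scene2.png

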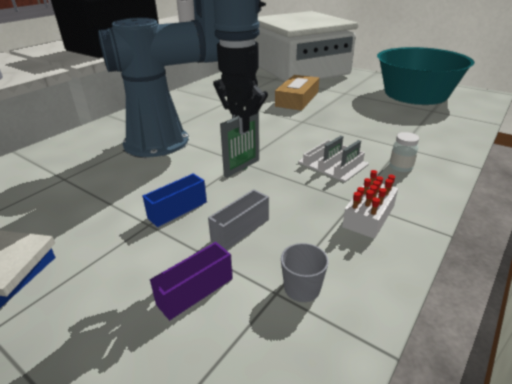

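Wrist view: the grey trough mouth (238–282, 118–230) lies squarely under the plate (260,220), with blue off to the left and purple hidden behind the fingers. Scene view: the cassette hangs upright at (240,145), above and behind the grey trough at (240,217). Three views put the trough centre at (0.534, -0.210), rim 0.070. The plate bottom is at 0.165. So the move is y -15 mm, then down about 160 mm.

```bash
python3 -m jog '0 -0.07 0 0 0 0 1;0 -0.07 -0.15 0 0 0 1;0 -0.07 -0.3 0 0 0 1;0 -0.07 -0.4 0 0 0 1;0 -0.07 -0.5 0 0 0 1;0 -0.07 -0.6 0 0 0 1;0 -0.07 -0.7 0 0 0 1;0 -0.07 -0.7 0 0 0 1'
python3 -m jog '0 0 -0.02 0 0 0 1;0 0 -0.04 0 0 0 1;0 0 -0.06 0 0 0 1;0 0 -0.06 0 0 0 1'
```

```text
time_s: 7.75
tool_pos: [0.5331, -0.2078, 0.1085]
eef_rot: [-2.359, -2.067, 0.002]
wrist_force: [0.3, 1.0, -1.4]
grip_width: 0.0094
grasp_force: 48.8
time_s: 8.15
tool_pos: [0.5348, -0.2091, 0.0993]
eef_rot: [2.364, 2.069, -0.0]
wrist_force: [0.5, -0.1, -2.0]
grip_width: 0.0096
grasp_force: 48.8
```

```bash
python3 -m jog '0 0 -0.01 0 0 0 1;0 0 -0.02 0 0 0 1;0 0 -0.03 0 0 0 1;0 0 -0.03 0 0 0 1'
python3 -m jog '0 0 -0.005 0 0 0 1;0 0 -0.01 0 0 0 1;0 0 -0.01 0 0 0 1'
```

```text
time_s: 8.55
tool_pos: [0.5346, -0.209, 0.093]
eef_rot: [-2.364, -2.069, 0.0]
wrist_force: [1.1, 0.1, -1.9]
grip_width: 0.0093
grasp_force: 48.8
time_s: 8.85
tool_pos: [0.5348, -0.2091, 0.0911]
eef_rot: [-2.364, -2.069, 0.0]
wrist_force: [0.2, 0.2, -1.5]
grip_width: 0.0096
grasp_force: 48.8
```

```bash
python3 -m jog '0 0 -0.005 0 0 0 1;0 0 -0.005 0 0 0 1;0 0 -0.005 0 0 0 1'
python3 -m jog '0 0 -0.005 0 0 0 1;0 0 -0.005 0 0 0 1;0 0 -0.005 0 0 0 1'
```

```text
time_s: 9.15
tool_pos: [0.5349, -0.2092, 0.0904]
eef_rot: [2.364, 2.069, 0.0]
wrist_force: [0.5, 0.0, -0.4]
grip_width: 0.0097
grasp_force: 49.0
time_s: 9.45
tool_pos: [0.5351, -0.2093, 0.0903]
eef_rot: [2.363, 2.069, 0.0]
wrist_force: [-2.4, 1.6, 6.3]
grip_width: 0.0093
grasp_force: 50.0
```

Contact: the force jumped to 6 N and the TCP stopped at 0.0903, which puts the plate bottom at 0.005, the trough floor. Release and retreat straight up.

```bash
python3 -m jog '0 0 0 0 0 0 0.85;0 0 0 0 0 0 0.75;0 0 0 0 0 0 0.65;0 0 0 0 0 0 0.55;0 0 0 0 0 0 0.5;0 0 0 0 0 0 0.5'
python3 -m jog '0 0 0.1 0 0 0 0.5;0 0 0.25 0 0 0 0.5;0 0 0.4 0 0 0 0.5;0 0 0.6 0 0 0 0.5;0 0 0.8 0 0 0 0.5;0 0 0.8 0 0 0 0.5'
python3 -m jog '0 1 0 0 0 0 0.5;0 1 0 0 0 0 0.5;0 1 0 0 0 0 0.5;0 1 0 0 0 0 0.5;0 1 0 0 0 0 0.5;0 1 0 0 0 0 0.5'
python3 - <<'E'
from h import *
t=np.array([.534,-.210])
for n in('top','scene'):
    c=grab(n);W=cloud(c);cv2.imwrite(f'pics/{n}3.png',c['color'])
    m=(np.hypot(W[...,0]-t[0],W[...,1]-t[1])<.1)&(W[...,2]>.09)&(W[...,2]<.2);p=W[m]
    r=cv2.minAreaRect(p[:,:2].astype(np.float32)*1000)
    print(n,len(p),np.percentile(p[:,2],[1,50,99]).round(4),np.round(r[0],1),np.round(r[1],1),round(r[2],1))
E
```

```text
time_s: 10.05
tool_pos: [0.5348, -0.2091, 0.0892]
eef_rot: [-2.364, -2.069, 0.0]
wrist_force: [-0.8, -1.1, -0.2]
grip_width: 0.0429
grasp_force: 0.0
time_s: 10.65
tool_pos: [0.5378, -0.2109, 0.2564]
eef_rot: [2.355, 2.062, 0.005]
wrist_force: [0.6, -0.7, 0.8]
grip_width: 0.0427
grasp_force: 0.0
time_s: 11.25
tool_pos: [0.5346, -0.008, 0.2489]
eef_rot: [-2.361, -2.073, 0.001]
wrist_force: [-1.1, -0.1, -0.2]
grip_width: 0.0427
grasp_force: 0.0
top 390 [0.0912 0.1237 0.1277] [ 536.9 -211.1] [100.2  10.6] 82.4
scene 570 [0.0906 0.1134 0.1269] [ 533.1 -211.5] [102.3  14.4] 81.6
```

View pics/scene3.png

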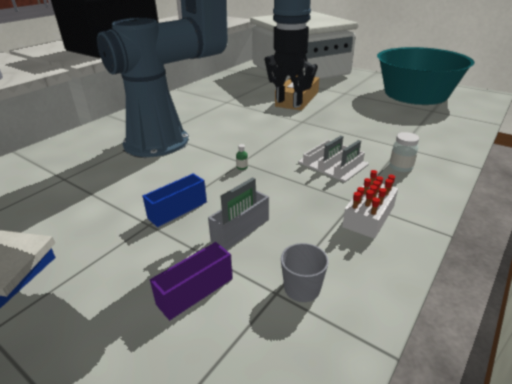

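The cassette stands in the grey trough at (240,203), its top at 0.125 m. That is the floor at 0.005 plus its 0.120 height. The small cassettes are still in the rack at (333,150) and (351,153), and the gripper is clear.

```bash
python3 -c "
from bench import ctrl
print(ctrl.sign_off())"
```

```text
the job is handed in; nothing more can be done
None
```

The large cassette is standing upright on the floor of the grey steel trough, both small cassettes are still in their rack slots, and the job is handed in after about 11 s of robot time.

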